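# Find the balance point of a loaded half-metre lever

## Robot

A 6-joint arm with a two-finger parallel gripper is mounted at the origin on the work surface. World frame = base frame: x ahead of the robot, y to its left, z up, the work surface at z = 0. Lengths are in mm, angles in rad, forces in N, time in s.
With the tool pointing down it reaches from about 300 to 775 mm from the base axis. Payload 14.6 kg.
Tool frame: the origin (TCP) lies between the finger pads; the fingertips stand 11 mm ahead of it and the grasp point (between the pads) lies 8 mm behind it; z points along the fingers, y is the line along which they close (so a half turn about z gives the same grasp; the last joint's range is limited). The gripper opens to 94 mm and grips with 3 to 60 N. Pads are 16 mm wide; open, the fingers measure 119 mm over their backs; the gripper's body (75 mm by 177 mm) begins 78 mm behind the grasp point.
Start: joints at [-1.402, 0.3, 1.521, -0, 1.321, -0.067], TCP at [128.485, -534.772, 216.446] pointing down, gripper open.
Joint ranges: [-3.03, 3.03], [-0.79, 2.21], [0.23, 2.52], [-1.04, 4.18], [0, 3.07], [-2.55, 2.55]. Speed limits (rad/s): [2.22, 2.22, 2.57, 3.14, 3.14, 3.14].

## Interface

Orientations are given as [roll, pitch, yaw] about the fixed x, y, z axes, in that order (R = Rz(yaw) Ry(pitch) Rx(roll)).
In Python, from cell import manip gives the robot as it stands. The module is installed in compiled form; this text tells all that it offers.
- The arm moves only by the tool arm_command, never from a script. Its argument "rows" is one flat list of numbers, 5 for each row, row after row: the shift along the world's x, y, z in mm, then the turn about the world's z in degrees, then the finger opening in mm, from 0 to 94. In form: [dx, dy, dz, twist, jaw, dx, dy, dz, twist, jaw, ...]. A call has 1 to 5 rows; each row shifts and turns the commanded pose from where the row before left it; what a row does not reach is not made up. A row lasts 1/8 s, in which the tool goes at most 62.5 mm and 10.7 degrees, less where a joint would pass 70% of its speed; a pose out of reach is approached as far as the arm can. A call is refused whole if a number of a shift passes 62.5 or a number of a turn 10.7, either way. A call with a gripper value outside its range is refused whole. The fingers move at their own pace and stop on an object; "newtons" is the grip in N (left out, the last holds). Time passes only in rows, so rows that do not move let the fingers close. It gives the time, the measured TCP pose, the force and the opening at its end, in the units of the state.
- manip.read_state(): the state, without advancing time (a new reading comes with each control period).
- manip.camera(name): name is "side" or "top"; returns a dict with "image" (480x640x3 uint8, blue, green, red), "z_map" (480x640 float32, mm along the optical axis (not along the pixel's ray), 0 where there is no reading), "fx", "fy", "cx", "cy" (pixels), "D" ([k1, k2, p1, p2, k3] as OpenCV has them; the pictures are not rectified), "pose" (4x4, takes a point from camera to world coordinates). Camera axes: x right, y down, z forward; pixel columns grow to the right and rows downward; lengths in mm; the calibration is good to about 2 mm. A picture is of the moment at which its call begins.
- manip.sign_off(): hands the job in, once; it reports no verdict.
The state is a dict: "clock": time; "joints": joint angles; "qd": joint speeds; "effort": joint torques, N m; "eef_pos": TCP position; "eef_rot": TCP orientation; "wrist_force": force on the tool from outside, world axes, zero at the start; "moment": the same for the moment, N m; "finger_gap": finger opening in mm.
Only numpy, scipy, OpenCV 4.12 (cv2) and the standard library are available. Lean on these libraries where they do the work, as an engineer would, in place of code of your own. Each camera call takes 0.05 s, during which the arm holds its last target. There are 200 camera calls.

## Task

The saddle weight screwed to one end of the wooden lever is cored out by an unknown amount, and to work out its mass we need the lever's balance point. Pick the lever up, lay it squarely across the top edge of the metal fulcrum block with the edge close beside the saddle weight, then, without lifting it off again, draw it gently along over the edge until you feel it balance, and leave it balancing there level and steady on its own. Be gentle: do not press hard on the block, do not let either end tip down onto the bench, and leave the beaker and the tube rack where they stand.

Things in the scene. Friction and masses are not known exactly. Their poses are not given: they have to be found in the camera images.
- lever: plain hardwood bar, 500 x 36 x 12 mm, 140 to 205 g, with scale ticks; lies flat on the bench. Origin: centre of its underside at mid-length; x along the bar towards the end with the saddle weight, y across, z up. With the saddle on, it balances somewhere from 85 to 150 mm from mid-length on the saddle's side, and stays up only within 4 mm of that point, the edge being 8 mm wide
- saddle_center (a point): middle of the top face of the steel saddle weight, 48 mm long, 60 mm wide, 21 mm high (a brass screw head 4 mm higher still), 140 to 350 g. It straddles the bar, its cheeks reaching down level with the bar's underside, screwed firmly on, centred 210 mm from mid-length towards +x, so that it covers 186 to 234 mm of the bar
- fulcrum: dark metal wedge, fixed firmly to the bench: 60 mm high, its blunt top edge 60 mm long (along its x) and 8 mm wide (along its y), sides sloping to 70 mm wide near the bottom, on an 80 x 96 x 8 mm base plate (x by y). Origin: centre of its underside on the bench; z up
- fulcrum_edge (a point): middle of the flat 8 mm wide top edge of the fulcrum block, 60 mm above the bench; x along the edge, the lever must lie along its y
- table: the white bench top, at height 0
- beaker: empty glass beaker, 70 mm diameter, 95 mm high, beyond the block; origin at the centre of its foot. Leave it alone
- rack: wooden test-tube rack, 70 x 200 mm, with blue-capped tubes to 116 mm high, beyond the block; origin at the centre of its underside, long side along its y. Leave it alone
There are look-alikes about, which are no part of the job. What is shaped like the fulcrum but orange or yellow is not meant.

How it is judged (in metres and radians):
On the way:
1. the lever, held in the fingers and clear of the bench, bears on the fulcrum's edge close beside the saddle weight (edge 152 mm or more from mid-length) (contact force between lever and fulcrum above 0.2 N and contact force between lever and the fingers above 1 N and contact force between lever and table below 0.05 N and x of fulcrum_edge in the frame of lever above 0.152 m), for 0.2 s.
At the end, for the whole second after the job is handed in: the lever rests on the fulcrum's top edge alone, clear of the bench, right way up, level within 0.08 rad, square across the edge within 0.2 rad, released and still but for a slight rocking (under 30 mm/s and 0.25 rad/s) (contact force between lever and fulcrum above 0.5 N and contact force between lever and table below 0.05 N and height (world z) of lever above 0.045 m and angle between lever's own z axis and vertical below 0.08 rad and angle between the x axis of lever and the y axis of fulcrum, either way round below 0.2 rad and linear speed of lever below 0.03 m/s and angular speed of lever below 0.25 rad/s); the robot touches nothing.
It fails at once if an end of the lever tips down onto the bench while it lies on the fulcrum (contact force between lever and table above 0.3 N and contact force between lever and fulcrum above 0.3 N).
It fails at once if the lever is pressed on, or dropped on, the fulcrum block with more than 15 N (contact force between lever and fulcrum above 15 N).
It fails at once if the lever is lifted off the edge (5 to 25 mm above it) where it should be slid along it (edge 60 to 140 mm from mid-length) (x of fulcrum_edge in the frame of lever between 0.06 and 0.14 m and y of fulcrum_edge in the frame of lever between -0.03 and 0.03 m and z of fulcrum_edge in the frame of lever between -0.025 and -0.005 m).
It fails at once if the beaker is moved more than 15 mm (distance of beaker from where it was at the start of the episode above 0.015 m).
It fails at once if the rack is moved more than 15 mm (distance of rack from where it was at the start of the episode above 0.015 m).
It also fails if it takes over 67 s, if anything falls off the work surface, if the arm or the gripper's body presses on something with over 40 N, if the wrist force passes 120 N, or if a joint passes its speed limit or range.

## Working session

There is one attempt and no reset: what is moved stays moved. The work goes in short steps, Python scripts to look and compute and a tool call to move; the robot and the scene stay as the last step left them, time stands still between calls to the robot, and variables do not carry over. Pictures are saved under pics/ and viewed, on a budget of 10 in all, crops included, one or two more only if the job needs it, and the job is handed in when it is done.

Besides the shell and the picture viewer there is one more tool, called after "Request:" as a command line: name --argument value ..., lists and objects as JSON in quotes. arm_command: Moves the arm, as the interface text tells. Its arguments: {"type":"object","properties":{"rows":{"type":"array","items":{"type":"number"}},"newtons":{"type":"number"}},"required":["rows"]}

```bash
mkdir -p pics
cat > h.py <<'E'
import numpy as np, cv2
from cell import manip
def cam(n):
    c=manip.camera(n); c['K']=np.array([[c['fx'],0,c['cx']],[0,c['fy'],c['cy']],[0,0,1.]]); return c
def cloud(c):
    h,w=c['z_map'].shape
    uv=np.stack(np.meshgrid(np.arange(w),np.arange(h)),-1).reshape(-1,1,2).astype(np.float64)
    n=cv2.undistortPoints(uv,c['K'],np.array(c['D'],float))[:,0]
    z=c['z_map'].reshape(-1,1).astype(float)
    P=np.hstack([n*z,z,np.ones_like(z)])@np.array(c['pose']).T
    P=P[:,:3]; P[z[:,0]==0]=np.nan
    return P.reshape(h,w,3)
E
python3 - <<'E'
from h import *
for n in('top','side'):
    c=cam(n); cv2.imwrite(f'pics/{n}0.png',c['image']); np.savez(f'{n}0.npz',P=cloud(c),im=c['image'])
    print(n,np.round(c['pose'],3).tolist(),c['fx'])
print(manip.read_state())
E
```

```text
top [[-0.027, -0.985, 0.173, 395.194], [-1.0, 0.024, -0.019, 72.063], [0.014, -0.173, -0.985, 1112.249], [0.0, 0.0, 0.0, 1.0]] 467.91812567835075
side [[-0.997, -0.037, 0.065, 469.663], [-0.075, 0.505, -0.86, 999.144], [-0.001, -0.862, -0.506, 619.373], [0.0, 0.0, 0.0, 1.0]] 516.1929053257211
{'clock': 0.1, 'joints': array([-1.40158606e+00,  3.00432200e-01,  1.52152662e+00, -4.11368019e-06,
        1.32067878e+00, -6.65789144e-02]), 'qd': array([ 8.24242616e-06, -1.31172921e-03, -1.50822050e-03,  2.66392220e-04,
        1.40487770e-04, -1.53126069e-03]), 'effort': array([ 2.09831669e-03, -5.32641041e+01, -3.53282082e+01,  7.10053300e-02,
        2.34618987e-02, -5.59415400e-05]), 'eef_pos': array([ 128.45558505, -534.56005927,  215.93069426]), 'eef_rot': array([-3.14054976e+00, -6.55439307e-05,  2.35790171e-01]), 'wrist_force': array([-0.02104381, -0.43240192,  0.81639238]), 'moment': array([-0.00835849, -0.06367115,  0.01887605]), 'finger_gap': 94.02949229091912}
```

View pics/top0.png

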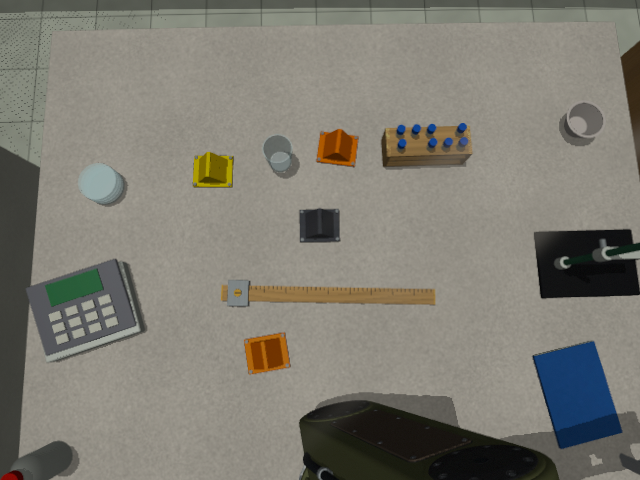

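View pics/side0.png

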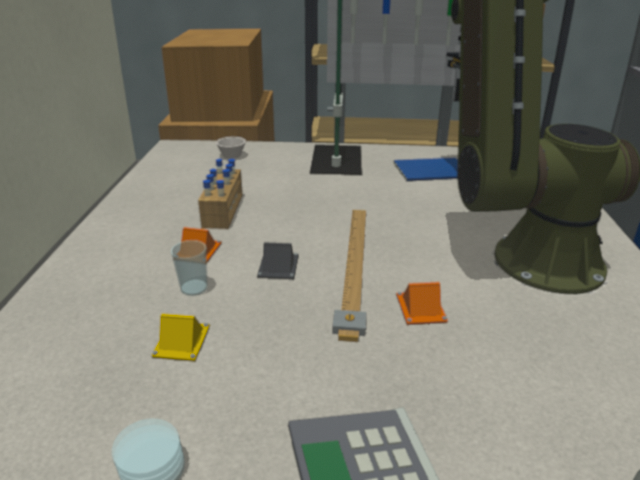

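The top view shows the lever from (222,293) to (434,297), with the saddle at (238,292). The dark fulcrum is at (320,225), the beaker at (278,153) and the rack at (427,147). The side view shows the same layout.

Run:
```python
from h import *
d=np.load('top0.npz');P=d['P'];im=d['im'].astype(int)
def reg(u0,u1,v0,v1,zlo,zhi):
    p=P[v0:v1,u0:u1].reshape(-1,3); return p[(p[:,2]>zlo)&(p[:,2]<zhi)]
L=reg(256,445,275,312,6,18); 
print('lever',L.mean(0),np.median(L[:,2]),len(L)); q=L[:,:2]-L[:,:2].mean(0);w,v=np.linalg.eigh(q.T@q);a=v[:,1];a=a*np.sign(a[1]);print(a,np.degrees(np.arctan2(a[1],a[0])))
print('y range',L[:,1].min(),L[:,1].max())
S=reg(215,256,270,315,17,32);print('saddle',np.median(S[:,:2],0),S.min(0),S.max(0),len(S))
full=reg(210,445,270,315,6,32);t=(full[:,:2]-L[:,:2].mean(0))@a;print('t',t.min(),t.max(), 'mid',L[:,:2].mean(0)+a*(t.min()+t.max())/2)
F=reg(295,345,200,250,52,70);print('edge',F.mean(0),F.min(0),F.max(0),len(F))
r=cv2.minAreaRect(F[:,:2].astype(np.float32));print(r)
B=reg(295,345,200,250,4,70);print('base',cv2.minAreaRect(B[:,:2].astype(np.float32)))
for n,b in(('beaker',(255,300,130,180)),('rack',(375,480,115,175)),('orange',(235,300,325,380))):
    R=reg(*b,15,130);print(n,R.min(0),R.max(0))
```

```text
lever [438.14327371   2.80402676  11.82901524] 11.892098549671118 2800
[0.04577759 0.99895166] 87.37622055339845
y range -208.74086116045575 212.0203449325183
saddle [448.97672547 252.05915586] [418.73847226 228.73693152  17.06309085] [479.74638916 282.86608414  28.95183034] 540
t -211.03701286825552 291.43987236108114 mid [439.98359814  42.96331161]
edge [605.08061782  59.99437845  57.63108949] [576.41100793  49.79638221  52.01223449] [635.60683712  70.62101769  64.21432151] 195
((605.925537109375, 59.744972229003906), (20.717727661132812, 58.993595123291016), 88.62476348876953)
base ((609.541259765625, 60.94778823852539), (114.13574981689453, 120.97193145751953), 89.29602813720703)
beaker [736.04640737 118.38566045  15.05994182] [806.31989209 186.92169254  98.92847221]
rack [ 750.5614318  -299.86311865   15.8946261 ] [825.20367342 -99.76934298 120.98539172]
orange [279.69284503 152.59886826  15.1258081 ] [343.12302005 222.80126759  64.50834042]
```

Request:
arm_command --rows '[21,43,0,5,70,21,43,0,5,70,21,43,0,5,70,21,43,0,5,70,21,43,0,5,70]' --newtons 40

```text
clock: 0.72
eef_pos: [233.8, -318.3, 216.3]
eef_rot: [-3.141, -0.0, 0.675]
wrist_force: [0.5, 0.7, -0.1]
finger_gap: 70.0
```

Request:
arm_command --rows '[21,43,-10,5,70,21,43,-10,5,70,21,43,-10,5,70,21,43,-10,5,70,21,43,-10,5,70]'

```text
clock: 1.35
eef_pos: [338.8, -103.3, 166.2]
eef_rot: [3.141, -0.0, 1.111]
wrist_force: [0.1, -0.5, 0.6]
finger_gap: 70.1
```

Request:
arm_command --rows '[21,43,-10,5,70,21,43,-10,5,70,21,43,-15,5,70,21,43,-15,5,70,20,41,-15,4,70]'

```text
clock: 1.98
eef_pos: [442.9, 109.9, 100.8]
eef_rot: [-3.141, 0.0, 1.53]
wrist_force: [0.9, -1.6, -0.7]
finger_gap: 69.8
```

Request:
arm_command --rows '[0,-2,-30,0,70,0,0,0,0,70,0,0,0,0,70]'

```text
clock: 2.35
eef_pos: [442.7, 106.0, 72.3]
eef_rot: [3.141, -0.0, 1.527]
wrist_force: [-0.2, 0.3, 0.5]
finger_gap: 69.9
```

```bash
cat >> h.py <<'E'
def ft(n=12):
    F=[]
    for i in range(n):
        s=manip.read_state(); F.append(np.r_[s['wrist_force'],s['moment'],s['eef_pos']]); manip.camera('top')
    F=np.array(F); print('mean',np.round(F.mean(0),3)); print('sd',np.round(F.std(0),3)); return F
E
python3 - <<'E'
from h import *
ft()
c=cam('side');cv2.imwrite('pics/s1.png',cv2.resize(c['image'][150:400,200:500],None,fx=2.4,fy=2.4))
E
```

```text
mean [-3.00000e-02  1.68000e-01  9.20000e-02 -4.80000e-02 -8.70000e-02
 -7.00000e-03  4.42747e+02  1.06073e+02  7.20940e+01]
sd [0.453 0.454 0.294 0.018 0.036 0.045 0.169 0.092 0.387]
```

View pics/s1.png

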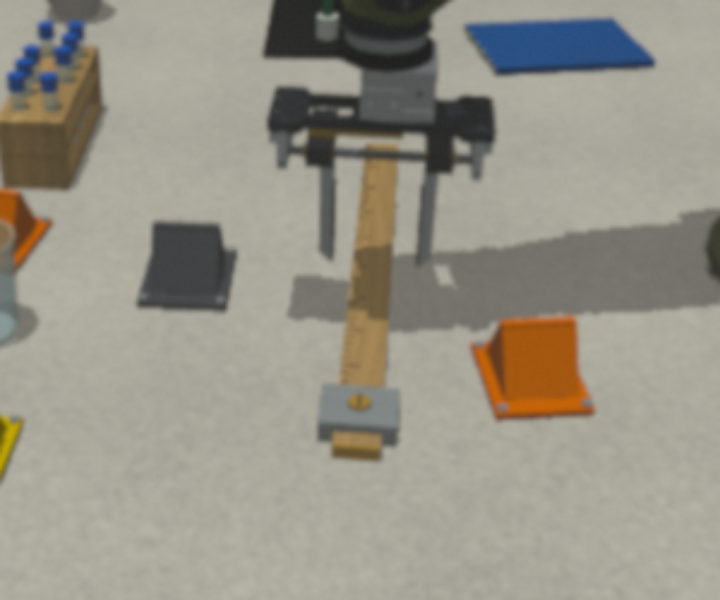

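The crop shows the open fingers astride the bar, at about (330,250) and (425,255), and centred on it. I'll descend and grip.

Request:
arm_command --rows '[0,0,-25,0,70,0,0,-20,0,70,0,0,-10,0,70,0,0,-4,0,70,0,0,0,0,50]'

```text
clock: 3.62
eef_pos: [442.7, 106.2, 12.7]
eef_rot: [3.141, -0.0, 1.527]
wrist_force: [0.4, 0.1, 0.5]
finger_gap: 63.3
```

Request:
arm_command --rows '[0,0,0,0,30,0,0,0,0,30,0,0,0,0,30,0,0,0,0,30,0,0,0,0,30]' --newtons 50

```text
clock: 4.25
eef_pos: [442.9, 106.3, 12.8]
eef_rot: [3.141, -0.0, 1.527]
wrist_force: [1.8, -0.3, 4.8]
finger_gap: 35.6
```

Request:
arm_command --rows '[0,0,8,0,30,0,0,20,0,30,0,0,25,0,30,0,0,25,0,30,0,0,12,0,30]'

```text
clock: 4.88
eef_pos: [442.3, 106.2, 103.4]
eef_rot: [3.141, 0.0, 1.527]
wrist_force: [-0.1, 0.2, -4.3]
finger_gap: 35.2
```

Request:
arm_command --rows '[0,0,0,0,30,0,0,0,0,30,0,0,0,0,30]'

```text
clock: 5.25
eef_pos: [442.1, 106.1, 101.6]
eef_rot: [-3.14, 0.0, 1.527]
wrist_force: [0.2, -0.2, -4.5]
finger_gap: 35.2
```

Run:
```python
from h import *
ft(20)
c=cam('top');P=cloud(c);im=c['image'];cv2.imwrite('pics/t2.png',im);np.savez('t2.npz',P=P,im=im)
c=cam('side');P=cloud(c);im=c['image'];cv2.imwrite('pics/s2.png',im);np.savez('s2.npz',P=P,im=im)
```

```text
mean [-7.40000e-02  5.50000e-02 -4.21100e+00 -2.38000e-01 -6.60000e-02
 -2.00000e-03  4.42410e+02  1.06212e+02  1.02285e+02]
sd [0.424 0.456 0.386 0.029 0.021 0.036 0.122 0.022 0.248]
```

View pics/s2.png

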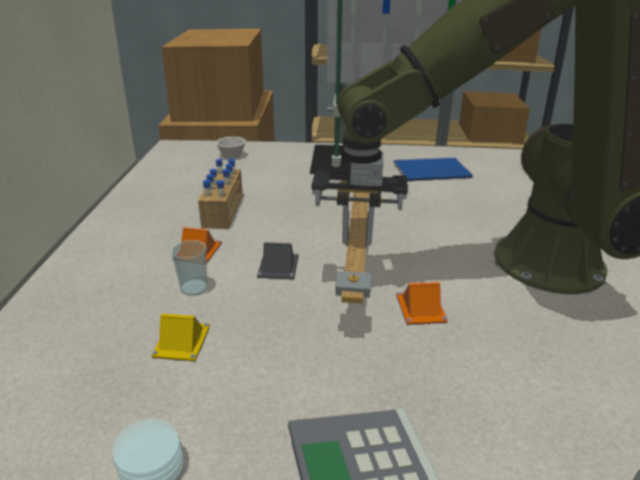

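The lever is held clear of the bench, with the saddle at (354,280) in the side view. I'll measure its tilt and position in the hand.

```bash
cat >> h.py <<'E'
def lever(P,im,x0,yr,zr):
    """bar-top + saddle fit in a box; returns slope of bar etc"""
    p=P.reshape(-1,3); b=im.reshape(-1,3).astype(int)
    ok=(abs(p[:,0]-x0)<45)&(p[:,1]>yr[0])&(p[:,1]<yr[1])&(p[:,2]>zr[0])&(p[:,2]<zr[1])
    wood=ok&(b[:,2]>b[:,0]*1.5)&(b[:,2]>100); w=p[wood]
    w=w[abs(w[:,2]-np.median(w[:,2]))<25]
    for _ in range(3):
        s=np.polyfit(w[:,1],w[:,2],1); r=w[:,2]-np.polyval(s,w[:,1]); w=w[abs(r)<4]
    xs=np.polyfit(w[:,1],w[:,0],1)
    print('n',len(w),'dz/dy',s[0],'ztop(0)',s[1],'dx/dy',xs[0],'x(0)',xs[1],'y',w[:,1].min(),w[:,1].max())
    k=ok&~wood&(p[:,2]-np.polyval(s,p[:,1])>6)&(p[:,2]-np.polyval(s,p[:,1])<18)
    g=k&(b.max(1)-b.min(1)<40)&(p[:,1]>w[:,1].max()-90)
    print('saddle',np.median(p[g],0),p[g].min(0),p[g].max(0),g.sum())
E
python3 - <<'E'
from h import *
for n in('t2','s2'):
    d=np.load(n+'.npz'); lever(d['P'],d['im'],442,(-260,320),(65,140))
E
```

```text
n 2019 dz/dy -0.01707029690191028 ztop(0) 103.33591837340596 dx/dy 0.044820157041732575 x(0) 435.2875084200716 y -205.6184897656784 293.3835044237913
saddle [444.5452013  252.51333162 108.0305585 ] [417.16020644 228.94273416 104.76178642] [475.4310378  278.29866586 112.93458644] 541
n 1363 dz/dy -0.018282928233903234 ztop(0) 103.70466834094601 dx/dy 0.04666475986582258 x(0) 437.86147789515326 y -112.15603383577763 295.79726048485577
saddle [450.00406518 259.71258096 107.86663683] [419.97786941 228.5369119  104.66812471] [480.72901633 280.99041285 113.86811537] 548
```

Request:
arm_command --rows '[0,-20,4,0,30,0,-30,4,1,30,0,-40,4,1,30,0,-40,0,0.6,30,0,-21,0,0,30]'

```text
clock: 6.98
eef_pos: [442.4, -46.4, 114.6]
eef_rot: [3.141, 0.0, 1.572]
wrist_force: [-0.2, -0.6, -4.3]
finger_gap: 35.4
```

Request:
arm_command --rows '[20,0,0,0,30,40,0,0,0,30,45,0,0,0,30,40,0,0,0,30,18,0,0,0,30]'

```text
clock: 7.6
eef_pos: [606.9, -44.7, 113.8]
eef_rot: [-3.141, -0.0, 1.573]
wrist_force: [0.1, 0.3, -4.5]
finger_gap: 35.6
```

Request:
arm_command --rows '[0,0,0,0,30,0,0,0,0,30]'

```text
clock: 7.85
eef_pos: [604.7, -44.7, 114.2]
eef_rot: [-3.141, -0.0, 1.573]
wrist_force: [-0.7, 0.3, -3.7]
finger_gap: 35.5
```

Run:
```python
from h import *
F=ft(10);s=manip.read_state();print(s['eef_rot'],s['clock'])
for n in('top','side'):
    c=cam(n);P=cloud(c);im=c['image'];cv2.imwrite(f'pics/{n}3.png',im);lever(P,im,605,(-360,200),(75,160))
    if n=='side':
        p=P.reshape(-1,3);b=im.reshape(-1,3);k=(b.max(1)<90)&(abs(p[:,0]-605)<33)&(abs(p[:,1]-60)<20)&(p[:,2]>52)&(p[:,2]<66);print('edge side',p[k].mean(0),p[k].min(0),p[k].max(0),k.sum())
```

```text
mean [-1.27000e-01  1.35000e-01 -3.69500e+00 -2.41000e-01 -8.50000e-02
 -1.60000e-02  6.05122e+02 -4.47910e+01  1.14593e+02]
sd [0.396 0.655 0.507 0.038 0.03  0.029 0.246 0.02  0.168]
[ 3.14157460e+00 -1.07349304e-05  1.57270710e+00] 8.35
n 1976 dz/dy -0.016832897876832873 ztop(0) 112.69623386746268 dx/dy 0.0004733916204748071 x(0) 603.3193668021264 y -356.938203815247 142.38808604263392
saddle [601.36528277 102.69197153 119.86335603] [572.11579861  79.01821382 116.62175792] [633.36386297 126.61341541 127.91611583] 514
n 763 dz/dy -0.018269373276332115 ztop(0) 112.9548139761829 dx/dy -0.023396184352719594 x(0) 606.8967013525382 y -311.40296698474754 147.30264951460867
saddle [605.69366383 109.16159186 119.91187392] [576.05050936  77.9458953  116.63984395] [636.46465884 131.30024196 125.94088781] 356
edge side [593.51216889  66.03231061  56.17690015] [579.72499774  52.14952503  52.24234964] [635.165522    73.73089217  62.34173761] 63
```

View pics/side3.png

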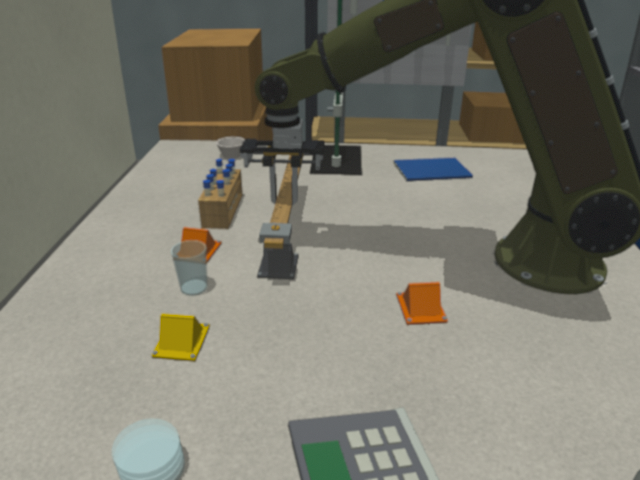

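Lever mid is at y≈-107 and the edge at y≈60, so the edge sits at lever x≈167. I'll lower onto it.

Request:
arm_command --rows '[0,0,-12,0,30,0,0,-12,0,30,0,0,-8,0,30,0,0,-2,0,30,0,0,0,0,30]'

```text
clock: 9.07
eef_pos: [605.6, -44.8, 80.5]
eef_rot: [3.142, -0.0, 1.573]
wrist_force: [-0.3, 0.2, -4.2]
finger_gap: 35.5
```

Run:
```python
from h import *
ft(4)
```

```text
mean [-5.00000e-02  3.20000e-02 -3.76200e+00 -2.66000e-01 -8.40000e-02
 -1.60000e-02  6.05647e+02 -4.47870e+01  8.07090e+01]
sd [0.155 0.396 0.435 0.029 0.045 0.025 0.057 0.006 0.144]
```

Request:
arm_command --rows '[0,0,-1.5,0,30,0,0,0,0,30]'

```text
clock: 9.52
eef_pos: [605.4, -44.8, 78.8]
eef_rot: [-3.141, -0.0, 1.573]
wrist_force: [0.5, 0.2, -3.9]
finger_gap: 35.3
```

Run:
```python
from h import *
ft(4)
```

```text
mean [ 2.10000e-01  2.51000e-01 -3.90200e+00 -2.36000e-01 -8.70000e-02
 -3.10000e-02  6.05456e+02 -4.47770e+01  7.89070e+01]
sd [0.254 0.365 0.534 0.027 0.022 0.026 0.028 0.013 0.045]
```

Request:
arm_command --rows '[0,0,-1.5,0,30,0,0,0,0,30]'

```text
clock: 9.98
eef_pos: [605.4, -44.8, 77.3]
eef_rot: [-3.141, -0.0, 1.573]
wrist_force: [0.2, -0.0, -4.0]
finger_gap: 35.0
```

Run:
```python
from h import *
ft(4)
```

```text
mean [ 5.10000e-02  5.00000e-03 -3.72900e+00 -2.39000e-01 -9.80000e-02
  2.80000e-02  6.05455e+02 -4.47780e+01  7.73640e+01]
sd [0.603 0.451 0.312 0.028 0.013 0.016 0.026 0.005 0.049]
```

Request:
arm_command --rows '[0,0,-1.5,0,30,0,0,0,0,30]'

```text
clock: 10.42
eef_pos: [605.4, -44.8, 75.8]
eef_rot: [-3.141, -0.0, 1.573]
wrist_force: [-0.8, -0.5, -4.3]
finger_gap: 35.6
```

Run:
```python
from h import *
ft(4)
```

```text
mean [-2.3000e-02 -1.9700e-01 -4.3240e+00 -2.4800e-01 -9.2000e-02 -1.0000e-02
  6.0545e+02 -4.4759e+01  7.5869e+01]
sd [0.559 0.204 0.339 0.028 0.017 0.033 0.029 0.014 0.052]
```

Request:
arm_command --rows '[0,0,-1,0,30,0,0,0,0,30]'

```text
clock: 10.88
eef_pos: [605.4, -44.8, 74.8]
eef_rot: [-3.141, -0.0, 1.573]
wrist_force: [-0.2, -0.3, -4.1]
finger_gap: 35.1
```

Run:
```python
from h import *
ft(4)
```

```text
mean [-3.73000e-01 -1.56000e-01 -3.94400e+00 -2.52000e-01 -5.80000e-02
  1.40000e-02  6.05456e+02 -4.47690e+01  7.48920e+01]
sd [0.32  0.296 0.167 0.015 0.017 0.013 0.032 0.013 0.047]
```

Request:
arm_command --rows '[0,0,-1,0,30,0,0,0,0,30]'

```text
clock: 11.32
eef_pos: [605.5, -44.8, 74.0]
eef_rot: [3.141, -0.0, 1.573]
wrist_force: [-0.1, -1.0, -3.1]
finger_gap: 35.5
```

Run:
```python
from h import *
ft(5)
```

```text
mean [ 2.80000e-02 -5.78000e-01 -3.34500e+00 -2.10000e-01 -1.04000e-01
 -9.00000e-03  6.05517e+02 -4.47890e+01  7.39810e+01]
sd [0.321 0.357 0.649 0.045 0.029 0.019 0.01  0.016 0.017]
```

Request:
arm_command --rows '[0,0,-0.7,0,30,0,0,0,0,30]'

```text
clock: 11.82
eef_pos: [605.5, -44.8, 73.3]
eef_rot: [3.141, 0.0, 1.573]
wrist_force: [0.5, -0.6, -2.2]
finger_gap: 35.1
```

Run:
```python
from h import *
ft(5)
```

```text
mean [ 3.50000e-02 -4.98000e-01 -2.64600e+00 -2.61000e-01 -9.50000e-02
  8.00000e-03  6.05529e+02 -4.48160e+01  7.33010e+01]
sd [0.234 0.311 0.49  0.02  0.021 0.025 0.013 0.007 0.013]
```

Contact is felt: the wrist load fell from about 4.0 to 2.6 N, so the edge carries about 1.3 N. I'll slide toward balance.

Request:
arm_command --rows '[0,3,0,0,30,0,6,-0.1,0,30,0,6,-0.2,0,30,0,6,-0.2,0,30,0,3,0,0,30]'

```text
clock: 12.7
eef_pos: [605.5, -20.3, 72.8]
eef_rot: [3.141, 0.0, 1.573]
wrist_force: [-0.0, -2.9, -2.2]
finger_gap: 35.1
```

Run:
```python
from h import *
ft(6)
```

```text
mean [-6.20000e-02  7.28000e-01 -1.69900e+00  1.35000e-01 -1.49000e-01
 -1.50000e-02  6.05523e+02 -2.03290e+01  7.27950e+01]
sd [0.405 1.69  0.305 0.21  0.021 0.033 0.017 0.177 0.031]
```

Request:
arm_command --rows '[0,3,0,0,30,0,6,-0.1,0,30,0,6,-0.2,0,30,0,6,-0.2,0,30,0,3,0,0,30]'

```text
clock: 13.62
eef_pos: [605.6, 3.6, 72.5]
eef_rot: [3.141, 0.0, 1.573]
wrist_force: [0.2, -4.6, 1.3]
finger_gap: 35.3
```

Run:
```python
from h import *
ft(10)
for n in('top','side'):
    c=cam(n);P=cloud(c);im=c['image'];cv2.imwrite(f'pics/{n}4.png',im);lever(P,im,605,(-330,260),(50,110))
print(manip.read_state()['clock'])
```

```text
mean [ 7.48000e-01  1.71900e+00  1.34900e+00  3.62000e-01 -2.34000e-01
 -2.10000e-02  6.05585e+02  3.67300e+00  7.23530e+01]
sd [0.356 2.372 0.383 0.466 0.074 0.037 0.029 0.074 0.066]
n 1847 dz/dy 0.010378026240077654 ztop(0) 71.16038944975035 dx/dy 0.0005563260382877501 x(0) 602.9108976096404 y -308.6409181108329 190.2064433467539
saddle [602.04253577 150.83095673  81.54319202] [572.34742163 126.63217464  78.51349542] [632.78731574 173.69183015  86.88996134] 454
n 839 dz/dy 0.01011270441201093 ztop(0) 71.43555841758433 dx/dy -0.023242114533315684 x(0) 608.304472283608 y -238.4399809143058 194.04139351853235
saddle [604.29501993 156.47494978  81.63897889] [576.14556295 125.32143588  79.19719897] [636.30499604 177.70510794  85.58979315] 389
14.225
```

Request:
arm_command --rows '[0,0,0.8,0,30,0,3,0,0,30,0,3,0,0,30,0,2.5,0,0,30,0,0,0,0,30]'

```text
clock: 14.85
eef_pos: [605.4, 12.0, 73.0]
eef_rot: [-3.141, -0.0, 1.573]
wrist_force: [-0.4, -1.1, -0.6]
finger_gap: 35.6
```

Run:
```python
from h import *
F=ft(12);print(np.round(F[:,[1,2,3]],2).tolist())
for n in('top','side'):
    c=cam(n);P=cloud(c);im=c['image'];cv2.imwrite(f'pics/{n}5.png',im);lever(P,im,605,(-330,260),(50,110))
print(manip.read_state()['clock'])
```

```text
mean [-1.90000e-01  1.14500e+00 -7.71000e-01  1.96000e-01 -1.39000e-01
  0.00000e+00  6.05439e+02  1.19360e+01  7.29910e+01]
sd [0.466 1.053 0.56  0.142 0.026 0.031 0.014 0.063 0.02 ]
[[-1.12, -0.59, -0.09], [-0.32, -0.37, -0.02], [0.36, -0.19, 0.05], [1.17, -1.19, 0.08], [0.57, -0.24, 0.24], [2.05, -2.01, 0.29], [2.19, -1.34, 0.33], [2.6, -1.38, 0.3], [1.2, -0.65, 0.27], [1.32, -0.35, 0.3], [1.81, -0.76, 0.32], [1.91, -0.17, 0.29]]
n 1861 dz/dy -0.002768651366060401 ztop(0) 71.99256485038275 dx/dy -0.0005144117158928363 x(0) 602.609563566004 y -300.7968086425782 199.42103348721054
saddle [599.93270722 159.5785317   80.41593691] [572.29507317 135.1943362   77.57407733] [633.08047095 182.78109907  87.01175758] 476
n 853 dz/dy -0.003549494087170136 ztop(0) 72.21951127030235 dx/dy -0.026218495954408016 x(0) 608.6815156528371 y -218.90239721413036 201.06223058237993
saddle [605.06569609 165.62401009  80.49779975] [575.94609294 133.65956871  77.59694865] [635.99828864 186.87421733  83.8315736 ] 408
15.55
```

The lever is level (-0.003 rad) with the edge at lever x≈111, and most of the load is on the edge. I'll ease the grip to 3 N, then try a short release with a re-grip.

Request:
arm_command --rows '[0,0,0,0,30,0,0,0,0,30,0,0,0,0,30]' --newtons 3

```text
clock: 15.92
eef_pos: [605.5, 11.7, 73.1]
eef_rot: [-3.142, 0.0, 1.573]
wrist_force: [-1.0, 1.9, -0.6]
finger_gap: 36.1
```

Run:
```python
from h import *
F=ft(6)
c=cam('top');P=cloud(c);im=c['image'];lever(P,im,605,(-330,260),(50,110))
print(manip.read_state()['clock'])
```

```text
mean [-8.59000e-01  1.62300e+00 -2.25000e-01  2.55000e-01 -9.00000e-03
  1.50000e-02  6.05472e+02  1.17230e+01  7.30500e+01]
sd [0.21  0.445 0.534 0.037 0.014 0.012 0.007 0.008 0.009]
n 1878 dz/dy -0.0035801184623589894 ztop(0) 72.04183401505779 dx/dy -0.0012536347801387464 x(0) 602.8592603005496 y -299.5574700133029 199.4815112779606
saddle [600.0497923  159.69978322  80.26715205] [571.98735573 135.2755798   77.57916515] [632.69568023 182.68284246  85.95595067] 473
16.275
```

Request:
arm_command --rows '[0,0,0,0,38,0,0,0,0,30,0,0,0,0,30]'

```text
clock: 16.65
eef_pos: [605.5, 11.6, 73.1]
eef_rot: [3.141, 0.0, 1.573]
wrist_force: [0.3, -0.8, 1.1]
finger_gap: 36.0
```

Run:
```python
from h import *
F=ft(4)
c=cam('top');P=cloud(c);im=c['image'];lever(P,im,605,(-330,260),(45,115))
print(manip.read_state()['clock'])
```

```text
mean [ 6.63000e-01 -1.08900e+00  7.08000e-01 -2.75000e-01 -1.48000e-01
 -1.00000e-03  6.05546e+02  1.15520e+01  7.30990e+01]
sd [0.269 0.357 0.387 0.055 0.008 0.024 0.01  0.007 0.012]
n 1862 dz/dy -0.00767811898418283 ztop(0) 72.28284613868199 dx/dy -0.0009612410939454744 x(0) 603.097827530967 y -299.6381514968987 199.61490941392236
saddle [600.2876556  159.62349392  80.06462989] [572.4820882  135.23857254  76.986242  ] [632.89824166 182.83731934  86.21603338] 458
16.9
```

Request:
arm_command --rows '[0,0,0,0,39,0,0,0,0,39,0,0,0,0,30,0,0,0,0,30]'

```text
clock: 17.4
eef_pos: [605.5, 11.8, 73.0]
eef_rot: [-3.142, -0.0, 1.573]
wrist_force: [-0.3, 0.8, 0.6]
finger_gap: 35.8
```

Run:
```python
from h import *
F=ft(4)
c=cam('top');P=cloud(c);im=c['image'];lever(P,im,605,(-330,260),(35,125))
d=np.load('top0.npz');lever(d['P'],d['im'],440,(-220,310),(5,40))
print(manip.read_state()['clock'])
```

```text
mean [ 1.10000e-01  5.57000e-01 -1.71000e-01  8.80000e-02 -1.06000e-01
 -1.80000e-02  6.05475e+02  1.18160e+01  7.30260e+01]
sd [0.926 0.311 0.42  0.02  0.014 0.019 0.007 0.006 0.015]
n 1858 dz/dy -0.014719475925026542 ztop(0) 72.74268117093537 dx/dy -0.001986992285726297 x(0) 602.8756578305745 y -300.46883404071605 199.63397683293906
saddle [600.78448022 159.45362859  79.31340814] [572.18433624 135.37748883  76.13996962] [632.66342969 182.81848943  85.46439235] 463
n 2707 dz/dy 0.00019462433336902405 ztop(0) 11.879983795667233 dx/dy 0.04448380248976463 x(0) 438.5073138611674 y -206.57144140002848 293.42371092944956
saddle [449.23879234 251.95932664  20.96399891] [418.73847226 228.73693152  17.96758592] [479.74638916 277.66649949  27.7902449 ] 469
17.65
```

With the lever briefly free, the saddle side slowly sinks, so the balance point is a few mm nearer the saddle. I'll re-grip and draw the lever back 5 mm.

Request:
arm_command --rows '[0,0,0,0,30,0,0,0,0,30,0,-2,-0.3,0,30,0,-2,-0.3,0,30,0,-1.5,-0.2,0,30]' --newtons 25

```text
clock: 18.27
eef_pos: [605.6, 6.2, 72.4]
eef_rot: [3.141, -0.0, 1.573]
wrist_force: [0.4, 4.9, 1.8]
finger_gap: 35.8
```

Request:
arm_command --rows '[0,0,0,0,30,0,0,0,0,30]' --newtons 3

```text
clock: 18.52
eef_pos: [605.5, 6.0, 72.2]
eef_rot: [3.141, 0.0, 1.573]
wrist_force: [1.6, -0.1, 0.2]
finger_gap: 35.8
```

Run:
```python
from h import *
F=ft(4)
c=cam('top');P=cloud(c);im=c['image'];lever(P,im,605,(-330,260),(35,125))
print(manip.read_state()['clock'])
```

```text
mean [ 1.02400e+00 -3.66000e-01  4.13000e-01  5.80000e-02 -2.63000e-01
 -9.00000e-03  6.05528e+02  5.99000e+00  7.22260e+01]
sd [0.356 0.23  0.339 0.059 0.042 0.019 0.008 0.019 0.011]
n 1869 dz/dy 0.00018359422649454787 ztop(0) 71.69875515704408 dx/dy -0.0016435754728532277 x(0) 602.8747090898681 y -305.7129759636449 192.6748751970046
saddle [601.91441643 153.14017815  80.73259416] [572.28906817 130.34803426  77.744211  ] [632.3998177  175.9871437   86.02306997] 472
18.775
```

Level, with f≈116–117. I'll repeat the two-row test release.

Request:
arm_command --rows '[0,0,0,0,39,0,0,0,0,39,0,0,0,0,39,0,0,0,0,30,0,0,0,0,30]'

```text
clock: 19.4
eef_pos: [605.4, 6.2, 72.2]
eef_rot: [-3.141, 0.0, 1.573]
wrist_force: [0.1, -0.6, -0.7]
finger_gap: 35.9
```

Run:
```python
from h import *
F=ft(4)
c=cam('top');P=cloud(c);im=c['image'];lever(P,im,605,(-330,260),(35,125))
print(manip.read_state()['clock'])
```

```text
mean [ 7.20000e-02 -3.54000e-01 -4.12000e-01 -5.60000e-02 -6.40000e-02
 -1.00000e-02  6.05465e+02  6.22700e+00  7.22270e+01]
sd [0.298 0.278 0.427 0.028 0.028 0.028 0.013 0.012 0.012]
n 1804 dz/dy 0.03598030957368941 ztop(0) 69.58714140034786 dx/dy -0.002025661132553327 x(0) 602.9518252530502 y -305.6517357623235 192.02220731278913
saddle [601.27175025 152.85409979  83.96871102] [571.86309906 128.66956075  80.44500309] [631.87802623 175.54638132  91.61935472] 485
19.65
```

This time the saddle side rises. At f≈110.5 it sank and at f≈117.4 it rises, so balance lies between, near 114. I'll re-grip, level it and shift 3.4 mm.

Request:
arm_command --rows '[0,0,0,0,30,0,0,0,0,30,0,1.2,0.7,0,30,0,1.2,0.7,0,30,0,1,0.4,0,30]' --newtons 25

```text
clock: 20.27
eef_pos: [605.2, 9.8, 73.7]
eef_rot: [-3.141, -0.0, 1.573]
wrist_force: [-0.5, 0.1, -4.0]
finger_gap: 35.7
```

Request:
arm_command --rows '[0,0,0,0,30,0,0,0,0,30,0,0,0,0,30]' --newtons 3

```text
clock: 20.65
eef_pos: [605.5, 9.8, 74.2]
eef_rot: [3.141, -0.0, 1.573]
wrist_force: [-0.5, 2.2, 0.3]
finger_gap: 36.3
```

Run:
```python
from h import *
F=ft(4)
c=cam('top');P=cloud(c);im=c['image'];lever(P,im,605,(-330,260),(35,125))
print(manip.read_state()['clock'])
```

```text
mean [-4.03000e-01  1.95700e+00 -3.30000e-01  4.11000e-01  9.50000e-02
  7.60000e-02  6.05528e+02  9.77100e+00  7.41420e+01]
sd [0.23  0.417 0.384 0.019 0.024 0.028 0.011 0.037 0.021]
n 1843 dz/dy 0.0032226942025547953 ztop(0) 71.63165971384417 dx/dy -0.006634686829652783 x(0) 602.9313149076437 y -303.0542383427294 197.06361145342694
saddle [599.6164665  157.45455411  80.8279402 ] [571.92982936 132.7513888   78.11411513] [632.06429455 180.44801444  88.55976643] 477
20.9
```

Request:
arm_command --rows '[0,0,0,0,39,0,0,0,0,39,0,0,0,0,39,0,0,0,0,30,0,0,0,0,30]'

```text
clock: 21.52
eef_pos: [605.5, 9.6, 74.1]
eef_rot: [3.141, 0.0, 1.573]
wrist_force: [0.3, -0.9, 0.8]
finger_gap: 35.8
```

Run:
```python
from h import *
F=ft(4)
c=cam('top');P=cloud(c);im=c['image'];lever(P,im,605,(-330,260),(35,125))
print(manip.read_state()['clock'])
```

```text
mean [-4.10000e-02 -9.46000e-01  4.03000e-01 -1.64000e-01 -1.11000e-01
 -1.40000e-02  6.05526e+02  9.53700e+00  7.40870e+01]
sd [0.228 0.338 0.426 0.019 0.019 0.014 0.009 0.014 0.013]
n 1840 dz/dy 0.002955904635531055 ztop(0) 71.62950560883925 dx/dy -0.006979181031437819 x(0) 602.8386636729697 y -302.4988170473032 197.16909629757552
saddle [598.99433503 157.39820484  81.00338467] [571.45745464 132.92061005  78.13219985] [632.36248842 180.47938973  88.01176874] 475
21.775
```

Unchanged at +0.003 rad. I'll try a longer release, with a re-grip at the end.

Request:
arm_command --rows '[0,0,0,0,40,0,0,0,0,40,0,0,0,0,40,0,0,0,0,40,0,0,0,0,30]'

```text
clock: 22.4
eef_pos: [605.5, 9.7, 74.0]
eef_rot: [-3.142, -0.0, 1.573]
wrist_force: [0.5, 0.3, -0.6]
finger_gap: 35.9
```

Request:
arm_command --rows '[0,0,0,0,30]'

```text
clock: 22.52
eef_pos: [605.5, 9.6, 74.1]
eef_rot: [3.142, -0.0, 1.573]
wrist_force: [0.4, 0.4, -0.3]
finger_gap: 36.1
```

Run:
```python
from h import *
c=cam('top');P=cloud(c);im=c['image'];lever(P,im,605,(-330,260),(35,125))
c=cam('side');cv2.imwrite('pics/s6.png',cv2.resize(c['image'][100:320,180:440],None,fx=2.5,fy=2.5))
```

```text
n 1840 dz/dy -0.0038504121630184417 ztop(0) 72.0894521265886 dx/dy -0.005245094349132607 x(0) 603.0621963467979 y -302.4152262057247 197.2116878086517
saddle [600.30311432 155.7623014   80.41805565] [571.86402177 132.83348365  77.46088262] [632.00535958 180.56882035  86.0958764 ] 477
```

View pics/s6.png

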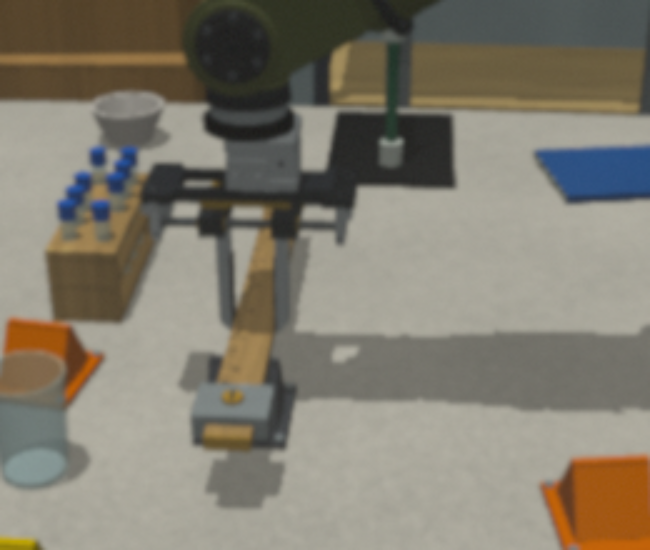

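Request:
arm_command --rows '[0,0,0,0,30,0,0,0,0,30,0,-0.6,-0.1,0,30,0,-0.6,-0.1,0,30,0,0,0,0,30]' --newtons 25

```text
clock: 23.25
eef_pos: [605.5, 8.6, 73.9]
eef_rot: [-3.142, -0.0, 1.573]
wrist_force: [0.3, 3.8, 0.2]
finger_gap: 35.8
```

Request:
arm_command --rows '[0,0,0,0,30,0,0,0,0,30,0,0,0,0,30]' --newtons 3

```text
clock: 23.62
eef_pos: [605.4, 8.4, 73.8]
eef_rot: [-3.141, -0.0, 1.573]
wrist_force: [0.7, 2.8, 0.3]
finger_gap: 36.2
```

Request:
arm_command --rows '[0,0,0,0,40,0,0,0,0,40,0,0,0,0,40,0,0,0,0,40,0,0,0,0,30]'

```text
clock: 24.25
eef_pos: [605.4, 8.4, 73.8]
eef_rot: [-3.141, 0.0, 1.573]
wrist_force: [0.3, -0.3, -0.1]
finger_gap: 35.7
```

Run:
```python
from h import *
F=ft(3)
c=cam('top');P=cloud(c);im=c['image'];lever(P,im,605,(-330,260),(35,125))
```

```text
mean [ 1.47000e-01 -2.17000e-01  1.44000e-01 -8.60000e-02 -3.60000e-02
  3.40000e-02  6.05441e+02  8.40300e+00  7.38240e+01]
sd [0.605 0.494 0.224 0.025 0.04  0.023 0.015 0.007 0.016]
n 1832 dz/dy 0.0025440495560164343 ztop(0) 71.76968566984513 dx/dy -0.005518567627509658 x(0) 602.9012147085913 y -303.667201480646 194.81889398390445
saddle [599.78117448 154.33463999  80.8686336 ] [571.56625007 132.50866487  78.19671782] [632.32198429 178.12636906  86.29071547] 466
```

Request:
arm_command --rows '[0,0,0,0,40,0,0,0,0,42,0,0,0,0,44,0,0,0,0,48,0,0,0,0,52]'

```text
clock: 25.08
eef_pos: [605.5, 8.4, 73.9]
eef_rot: [-3.142, 0.0, 1.573]
wrist_force: [-0.3, -1.3, -0.1]
finger_gap: 51.9
```

Run:
```python
from h import *
c=cam('top');P=cloud(c);im=c['image'];lever(P,im,605,(-330,260),(35,125))
```

```text
n 1849 dz/dy 0.0007884733656607386 ztop(0) 71.74489905348638 dx/dy -0.005664369579304874 x(0) 602.9360536823511 y -303.206778336713 194.8876519467991
saddle [599.88371181 153.57452559  80.74469202] [572.02068151 132.32675464  77.8631703 ] [632.33147873 178.1838098   85.41476098] 464
```

Free and level at 0.0008 rad. I'll open wider and withdraw upward.

Request:
arm_command --rows '[0,0,0,0,62,0,0,0,0,70,0,0,0,0,76,0,0,5,0,76,0,0,12,0,76]'

```text
clock: 25.75
eef_pos: [605.3, 8.4, 91.2]
eef_rot: [-3.141, -0.0, 1.573]
wrist_force: [1.1, -0.2, -0.3]
finger_gap: 75.7
```

Request:
arm_command --rows '[0,0,20,0,76,0,0,25,0,76,0,0,25,0,76,0,0,0,0,76,0,0,0,0,76]'

```text
clock: 26.38
eef_pos: [605.2, 8.4, 160.2]
eef_rot: [-3.141, -0.0, 1.573]
wrist_force: [-0.3, 0.5, -0.2]
finger_gap: 76.1
```

Run:
```python
from h import *
for n in 'ab':
    c=cam('top');P=cloud(c);im=c['image'];lever(P,im,605,(-330,260),(35,125))
for i in range(8): c=cam('side')
cv2.imwrite('pics/s7.png',c['image']);lever(cloud(c),c['image'],605,(-330,260),(35,125)); print(manip.read_state()['clock'])
```

```text
n 1713 dz/dy 0.002213417093213354 ztop(0) 71.68601902614111 dx/dy -0.005970496422579966 x(0) 602.7848303016409 y -303.00507226079674 194.79637492029593
saddle [598.47430142 155.30030738  80.98101538] [571.88951488 132.52310873  78.10850706] [632.13979784 178.18666634  86.14872488] 459
n 1710 dz/dy 0.002566205235828842 ztop(0) 71.7410839155201 dx/dy -0.006452521010207475 x(0) 602.7779379161998 y -303.8903929074445 194.82941239071627
saddle [599.88708611 155.27589796  81.14606839] [571.93537795 132.62709011  78.13920365] [632.39135891 178.23804494  86.5833738 ] 459
n 1237 dz/dy 0.0011086651671779156 ztop(0) 71.9731956228991 dx/dy -0.008072474340865393 x(0) 606.1122437020855 y -302.00029751584816 198.5548118307173
saddle [605.02129925 161.70140214  81.03988272] [575.28583947 130.79764289  78.23966801] [635.40421152 183.65110966  84.20356712] 403
26.875
```

View pics/s7.png

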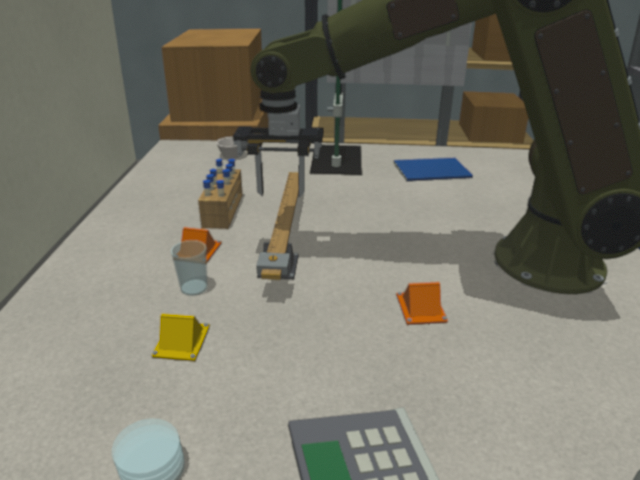

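The lever balances level on the block, saddle at (275,262). The gripper is clear above it, and the beaker and rack have not moved.

```bash
python3 -c "
from cell import manip
print(manip.sign_off())"
```

```text
the job is handed in; nothing more can be done
None
```

The lever is balancing on the dark fulcrum by itself, level and released, and I handed the job in at about 27 s. No verdict was reported.

**What I did:** I gripped the bar about 63 mm from mid-length and laid it on the edge about 167 mm from mid-length, close beside the saddle. I then slid it along without lifting it off, using brief test releases to find the balance point. With the edge at about 110.5 mm the saddle side sank, and at about 117 mm it rose. I left it at about 114 mm.

**Last checks:**
- **Level:** the tilt was 0.001–0.003 rad and did not grow over the last 1.5 s or more.
- **Square:** the lever was within about 0.01 rad of square across the edge.
- **Robot clear:** the open fingers were well above the lever, and the wrist force was near zero.
- **Beaker and rack:** they looked unmoved in the last picture; I did not measure them again.

**What disagreed:**
- **Balance point:** the wrist moment gave about 111 ± 2 mm, while the release tests gave about 114 mm. I used the release tests.
- **Bracket:** with a stable range of ±4 mm, the two tipping positions don't quite fit together. They miss by about 1 mm, which is the camera's noise.
- **Contact force:** partway through the slide it rose to about 5 N, under the 15 N limit, and I eased it.

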